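# Free the mixing paddle from the lidded tin and hang it in the rinse jar

### The job

The mixing paddle is caught in the paint tin: its flat blade only comes out when it lines up with the slot in the lid, which is hidden under the paddle's splash disc. Work the paddle round by feel, without forcing it, draw it up out of the tin, and set it down (do not drop it) in the white rinse jar so that it hangs upright with its splash disc flat on the jar's rim; then let go. Leave the jar standing about where it is and do not disturb the mug, the tape roll or the bottle.

Things in the scene. Friction and masses are not known exactly. Their poses are not given: they have to be found in the camera images.
- paddle: Loose mixing paddle, upright, 185 mm long, 0.15 to 0.3 kg. Origin: middle of the blade's bottom edge; z up the rod, x along the blade's width, y through its thickness. Steel blade 50 wide x 6 thick x 50 mm high (z 0-50) with square shoulders; rod 11 mm thick; grey splash disc 86 mm across, 4 mm thick, underside at z = 70; square wooden grip 24 x 24 mm, faces square to x and y, z 115-185.
- paddle_grip (a point): Middle of the paddle's wooden grip, 150 mm above the blade's bottom edge, on the axis.
- paddle_disc (a point): Centre of the underside of the splash disc, 70 mm above the blade's bottom edge. At the start the disc rests on the tin's lid and the blade hangs in the tin, its shoulders 14 mm below the lid's underside. Lifted out of line, they catch there; in line with the slot the blade rises on, and leaves the lid 70 mm above its start.
- tin: Bare steel paint tin, 124 mm across, on a 150 x 150 x 12 mm wooden foot screwed to the table: it cannot move. Origin: centre of the foot's underside; z up. A steel lid, 128 mm across, 6 mm thick, is pressed on tight (underside 116, top 122 mm above the table) and neither turns nor comes off.
- tin_top (a point): Centre of the lid's upper face and of its one straight slot, 62 x 16 mm. The blade passes when within about 10 degrees of the slot's direction, which is unknown, unrelated to the tin's yaw and covered by the disc; at the start it is at least 28 degrees from the blade's (a half turn is equivalent). The rod turns freely in the slot.
- jar: Loose white ceramic rinse jar with a blue band, empty, about 0.6 kg, 92 mm high, 78 mm outside and 68 mm inside diameter, inner floor 8 mm up. Origin: centre of its underside; z up. The blade passes into its mouth at any yaw and the splash disc rests on its rim.
- jar_rim (a point): Centre of the jar's mouth, level with the rim, 92 mm above the jar's underside.
- mug: Bystander: terracotta mug, 80 mm across, 90 mm high; origin: centre of its underside. Leave alone.
- tape: Bystander: roll of paper tape, 100 mm across, 30 mm high, lying flat; origin: centre of its underside. Leave alone.
- bottle: Bystander: grey bottle with black cap, 60 mm across, 140 mm high; origin: centre of its underside. Leave alone.
Things that resemble listed ones, but are neither listed nor needed, are in the scene too. What is shaped like the paddle but orange or pink is not meant.

How it is judged:
On the way, in this order (a step that is already met when the one before it is completed fails the run):
1. the gripped paddle is drawn clear of the tin, its blade's bottom edge above the lid (z of paddle in the frame of tin above 0.124 m and contact force between the fingers and paddle above 0.5 N), for 0.1 s.
2. still gripped, the paddle is lowered until its disc is on the jar's rim (within 6 mm) (z of paddle_disc in the frame of jar_rim between -0.005 and 0.006 m and horizontal distance between paddle_disc and jar_rim below 0.022 m and contact force between the fingers and paddle above 0.5 N), for 0.05 s.
At the end, for the whole second after the job is handed in: The paddle hangs at rest in the jar: disc underside within 4 mm of the rim's height and within 22 mm of the mouth's centre, paddle upright within 0.1 rad, jar upright and within 40 mm of where it stood, paddle released (z of paddle_disc in the frame of jar_rim between -0.004 and 0.004 m and horizontal distance between paddle_disc and jar_rim below 0.022 m and angle between paddle's own z axis and vertical below 0.1 rad and linear speed of paddle below 0.02 m/s and angle between jar's own z axis and vertical below 0.08 rad and distance of jar from where it was at the start of the episode below 0.04 m); the robot touches nothing.
It fails at once if the paddle is forced against the tin or its lid (over 120 N) (contact force between paddle and tin above 120 N).
It fails at once if a bystander is disturbed (moved over 20 mm) (distance of any of mug, tape, bottle from where it was at the start of the episode above 0.02 m).
It also fails if it takes over 64 s, if anything falls off the work surface, if the arm or the gripper's body presses on something with over 40 N, if the wrist force passes 120 N, or if a joint passes its speed limit or range.

### The arm

A 7-joint arm with a two-finger parallel gripper is mounted at the origin on the work surface. World frame = base frame: x ahead of the robot, y to its left, z up, the work surface at z = 0. Lengths are in m, angles in rad, forces in N, time in s.
With the tool pointing down it reaches from about 0.425 to 0.875 m from the base axis. Payload 4.7 kg.
Tool frame: the origin (TCP) lies at the very end of the fingers, on their centre line; the grasp point (between the pads) lies 19 mm behind it (ctrl.hold_point_z is the z of the grasp point in the tool frame, in m); z points along the fingers, y is the direction in which the jaws open and shut (so a half turn about z gives the same grasp; the last joint's range is limited). The gripper opens to 85 mm and grips with 20 to 120 N. Pads are 22 mm wide; open, the fingers measure 114 mm over their backs; the gripper's body (76 mm by 85 mm) begins 54 mm behind the grasp point. The pads swing forward as they close: fully open they stand 13 mm farther back than shut.
Start: joints at [-1.267, 0.321, -0.07, 1.45, 0.023, 1.371, -0.057], TCP at [0.186, 0.623, 0.231] pointing down, gripper open.
Joint ranges: [-2.86, 2.86], [-0.3, 2.09], [-1.38, 1.24], [0.06, 2.45], [-1.56, 4.7], [0.09, 2.05], [-2.69, 2.69]. Speed limits (rad/s): [2.57, 2.57, 3.14, 3.14, 3.14, 3.14, 3.14].

### API

Orientations are given as a unit quaternion [x, y, z, w].
In Python, from plant import ctrl gives the robot as it stands.
- The arm moves only by the tool play_rows, never from a script. Its argument "plan" is a list of rows, each an object of numbers: "ax", "ay", "az": the turn, a rotation vector about the tool's x, y, z in degrees; "dx", "dy", "dz": the shift along the tool's x, y, z in cm; "fingers": the finger opening in cm, from 0 to 8.54. In form: [{"ax": .., "ay": .., "az": .., "dx": .., "dy": .., "dz": .., "fingers": ..}, ...]. A call has 1 to 12 rows; each row shifts and turns the commanded pose from where the row before left it, along the tool's axes as they then stand; what a row does not reach is not made up. A row lasts 1/8 s, in which the tool goes at most 62.5 mm and 10.7 degrees, less where a joint would pass 70% of its speed; a pose out of reach is approached as far as the arm can. A call is refused whole if a number of a shift passes 6.25 or a number of a turn 10.7, either way. A call with a gripper value outside its range is refused whole. The fingers move at their own pace and stop on an object; "grip_force" is the grip in N (left out, the last holds). Time passes only in rows, so rows that do not move let the fingers close. It gives the time, the measured TCP pose, the force and the opening at its end, in the units of the state.
- ctrl.get_state(): the state, without advancing time (a new reading comes with each control period).
- ctrl.snapshot(name): name is "side" or "top"; returns a dict with "frame" (480x640x3 uint8, red, green, blue), "mtx" (3x3 intrinsics, pixels), "origin" and "rotation" of the camera in the world. Camera axes: x right, y down, z forward; pixel columns grow to the right and rows downward; lengths in m; the calibration is good to about 2 mm. A picture is of the moment at which its call begins. There is no depth.
- ctrl.finish_job(): hands the job in, once; it reports no verdict.
Trained networks look in a picture, given as the dict that the camera call returned (one of the last four; its "shot" number tells which), for a name from the list of things; names that differ only in an ending like _2 or _b are one class to them, and where a whole thing is asked for, a point or a joint stands for the part that bears it (a point fixed in the world has none). Each returns a list of dicts, best first, with "conf" (0 to 1); they miss things now and then, are a little off and sometimes report something else, mostly with a low value. They report only what shows in the picture. A call takes as long as a camera call. They do not tell look-alikes from the thing itself.
- ctrl.cut_out(picture, target): "mask" (480x640 bool, what is visible of it) and "centre" ([column, row] in pixels, amid what is visible of it).
The state is a dict: "clock": time; "joints": joint angles; "joint_velocities": joint speeds; "tau": joint torques, N m; "position": TCP position; "tool_rot": TCP orientation; "force": force on the tool from outside, world axes, zero at the start; "torque": the same for the moment, N m; "gripper_width": opening from 0.0 (shut) to 1.0 (fully open).
Only numpy, scipy, OpenCV 4.12 (cv2) and the standard library are available. Lean on these libraries where they do the work, as an engineer would, in place of code of your own. Each camera call takes 0.05 s, during which the arm holds its last target.

## Working session

There is one attempt and no reset: what is moved stays moved. The work goes in short steps, Python scripts to look and compute and a tool call to move; the robot and the scene stay as the last step left them, time stands still between calls to the robot, and variables do not carry over. Pictures are saved under pics/ and viewed, and the job is handed in when it is done.

Besides the shell and the picture viewer there is one more tool, called by a JSON object that holds its "fn" and its "kwargs", one argument or row to a line. play_rows: Moves the arm, as the interface text tells. Its arguments: {"type":"object","properties":{"plan":{"type":"array"},"grip_force":{"type":"number"}},"required":["plan"]}

```bash
mkdir -p pics; ls; cat > h.py <<'E'
import numpy as np,cv2
from plant import ctrl
def ray(s,px):
    d=np.linalg.inv(s["mtx"])@np.array([px[0],px[1],1.0]); return np.array(s["origin"]),np.array(s["rotation"])@d
def onz(s,px,z):
    o,d=ray(s,px); return o+d*(z-o[2])/d[2]
def proj(s,P):
    q=np.array(s["rotation"]).T@(np.array(P)-np.array(s["origin"])); q=np.array(s["mtx"])@q; return q[:2]/q[2]
def snap(n,f):
    s=ctrl.snapshot(n); cv2.imwrite("pics/"+f,s["frame"][:,:,::-1]); return s
E
python3 - <<'E'
from h import *
import pickle
print(ctrl.get_state())
for n in("side","top"):
    s=snap(n,n+"0.png"); pickle.dump(s,open(n+"0.pkl","wb"))
    print(n,s["origin"],s["rotation"],s["mtx"])
    for t in["paddle","tin","jar","mug","tape","bottle"]:
        for r in ctrl.cut_out(s,t)[:3]:
            ys,xs=np.nonzero(r["mask"]); print(t,round(r["conf"],2),r["centre"],xs.min(),xs.max(),ys.min(),ys.max())
E
```

```text
pics
{'clock': 0.0, 'joints': array([-1.26687334,  0.32183055, -0.07008227,  1.45167127,  0.02260037,
        1.3707993 , -0.05689194]), 'joint_velocities': array([-0.00092765, -0.00117048, -0.00107628,  0.00120747,  0.00117454,
       -0.00024683,  0.0006391 ]), 'tau': array([ 4.36437786e-04, -4.93586433e+01, -3.82010238e-01, -3.14324462e+01,
        1.30749919e-02,  1.14242695e-02,  2.48873540e-06]), 'position': array([0.18565395, 0.62236196, 0.23022045]), 'tool_rot': array([ 1.44386828e-01,  9.89520854e-01, -9.56587365e-04, -8.93260301e-05]), 'force': array([-0.10519031, -0.19993389,  0.83068469]), 'torque': array([-0.02015391,  0.02481197, -0.02511042]), 'gripper_width': 1.0012631620522807}
side [ 0.46220359 -0.46327627  0.68509248] [ 0.91373004 -0.17464892  0.06703948 -0.36069498] [[448.31241389   0.         317.36984716]
 [  0.         448.31241389 230.10392551]
 [  0.           0.           1.        ]]
paddle 0.69 [274.8, 284.3] 252 303 237 319
paddle 0.67 [196.6, 207.8] 179 227 162 234
paddle 0.63 [285.6, 205.1] 265 306 161 241
tin 0.83 [210.6, 254.9] 167 258 194 299
jar 0.68 [246.7, 380.5] 217 275 344 418
mug 0.94 [384.4, 269.3] 350 407 244 307
bottle 0.66 [327.4, 177.7] 314 343 142 205
top [0.4165758  0.01046658 1.12697962] [ 0.71131656 -0.69578975  0.06993393 -0.07081397] [[558.61775667   0.         319.61351748]
 [  0.         558.61775667 242.41330985]
 [  0.           0.           1.        ]]
paddle 0.84 [253.7, 240.0] 231 275 218 261
paddle 0.84 [340.8, 280.7] 320 364 258 300
paddle 0.78 [252.9, 320.0] 229 276 295 343
tin 0.76 [271.8, 333.1] 218 301 282 364
tin 0.21 [453.7, 173.3] 420 469 159 208
jar 0.68 [411.0, 326.7] 384 431 306 350
mug 0.74 [353.7, 190.2] 320 375 163 212
tape 0.92 [452.0, 170.9] 420 470 159 208
bottle 0.67 [220.3, 180.3] 202 238 160 201
bottle 0.47 [251.7, 323.9] 229 276 294 343
```

Rotation is a quaternion; I'll convert it.

```bash
python3 - <<'E'
s=open("h.py").read()
s=s.replace('from plant import ctrl','from plant import ctrl\nfrom scipy.spatial.transform import Rotation as R').replace('np.array(s["rotation"])','R.from_quat(s["rotation"]).as_matrix()')
open("h.py","w").write(s)
E
python3 - <<'E'
import cv2
a=cv2.imread("pics/side0.png");b=cv2.imread("pics/top0.png")
E
```

```text
(no output)
```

View pics/side0.png

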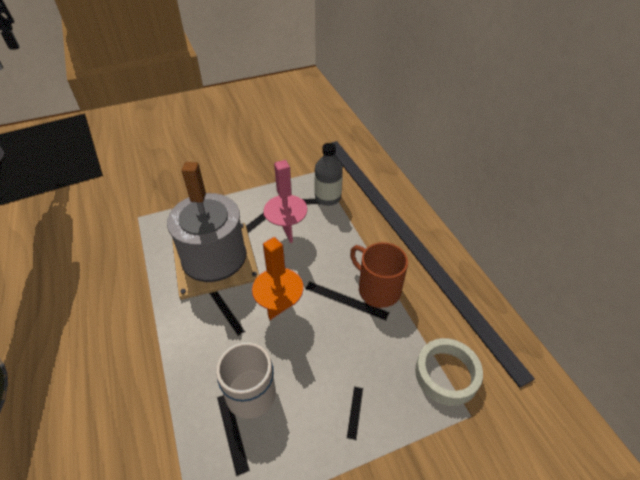

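View pics/top0.png

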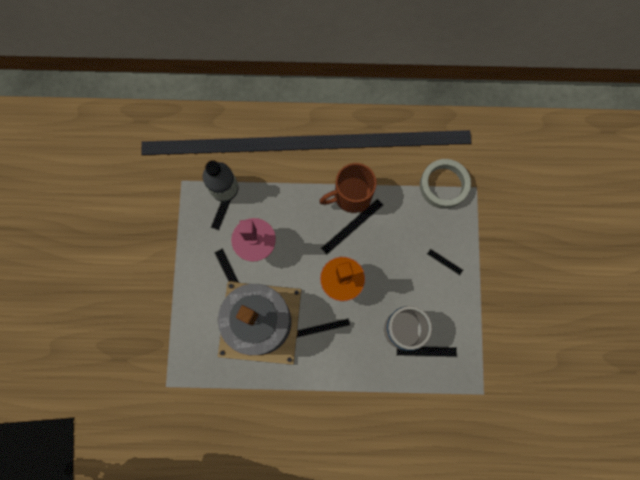

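The top view shows the tin and real paddle at about (254,320), with the grip at (246,316). The jar is at (410,327), and the orange look-alike at (343,279) stands between them. In the side view the grip is at (194,182). Next I'll enlarge the grip to get its yaw.

```bash
python3 - <<'E'
from h import *
import pickle
s=pickle.load(open("side0.pkl","rb"));t=pickle.load(open("top0.pkl","rb"))
a=cv2.resize(t["frame"][275:365,205:305,::-1],None,fx=8,fy=8,interpolation=cv2.INTER_CUBIC)[:600]
b=cv2.resize(s["frame"][150:240,160:260,::-1],None,fx=6,fy=6,interpolation=cv2.INTER_CUBIC)
cv2.imwrite("pics/tz.png",a);cv2.imwrite("pics/sz.png",b)
print("lid top (top cam)",onz(t,(254.5,320),.122))
# jar rim fit
for n,p in(("top",t),):
    g=p["frame"].astype(int)
for r in [(410.5,327.5)]: print("jar",onz(t,r,.092))
print("tape",onz(t,(446,183),.03),"mug",onz(t,(356,185),.09),"orange",onz(t,(343,279),.07),"pink",onz(t,(253,240),.07),"bottle",onz(t,(213,168),.14))
print("side: jar",onz(s,(246,363),.092),"lid",onz(s,(206,222),.122))
E
```

```text
lid top (top cam) [0.47577611 0.12707841 0.122     ]
jar [ 0.47020565 -0.15606482  0.092     ]
tape [ 0.76804251 -0.24173631  0.03      ] mug [ 0.74090513 -0.05378149  0.09      ] orange [ 0.5600133  -0.03194997  0.07      ] pink [0.63202693 0.14291807 0.07      ] bottle [0.75217327 0.21440775 0.14      ]
side: jar [ 0.47503235 -0.14973018  0.092     ] lid [0.47975269 0.11684596 0.122     ]
```

View pics/tz.png

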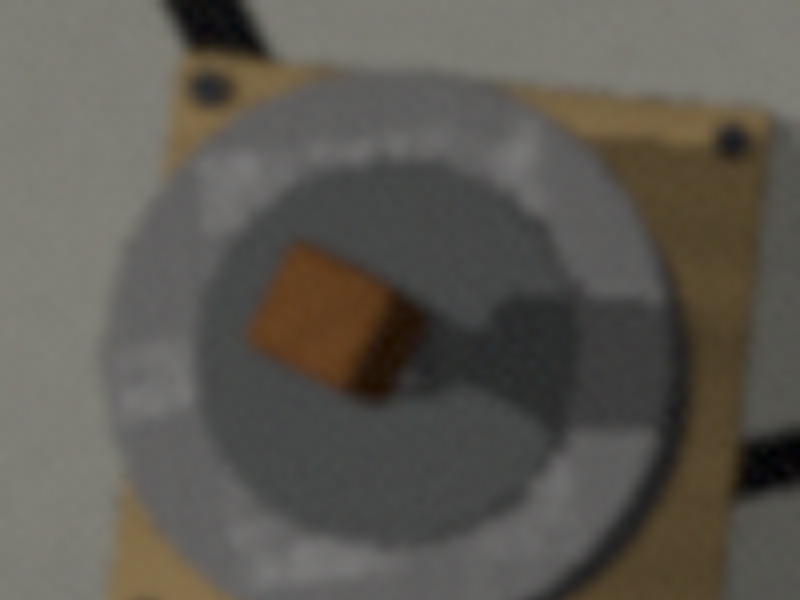

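View pics/sz.png

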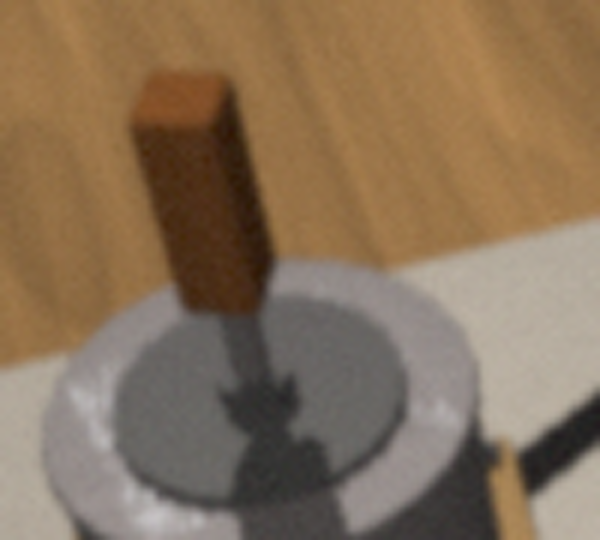

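```bash
cat >> h.py <<'E'
from scipy.optimize import minimize
def sil(s,P,sub=4):
    p=np.array([proj(s,q) for q in P]); h=cv2.convexHull(((p+0.5)*sub).astype(np.float32)).astype(np.int32)
    m=np.zeros((480*sub,640*sub),np.uint8); cv2.fillConvexPoly(m,h,255)
    return cv2.resize(m,(640,480),interpolation=cv2.INTER_AREA)/255.
def cyl(x,y,r,z0,z1,n=48):
    a=np.linspace(0,2*np.pi,n,endpoint=False)
    return [(x+r*np.cos(t),y+r*np.sin(t),z) for t in a for z in(z0,z1)]
def box(x,y,yaw,w,z0,z1):
    return [(x+np.cos(yaw+k)*w*.7071,y+np.sin(yaw+k)*w*.7071,z) for k in np.pi/4+np.arange(4)*np.pi/2 for z in(z0,z1)]
def fit(views,shape,p0,st):
    def c(p): return sum(np.abs(sil(s,shape(p))-m).sum() for s,m in views)
    best=None
    r=minimize(c,p0,method="Nelder-Mead",options=dict(initial_simplex=np.vstack([p0]+[np.array(p0)+np.eye(len(p0))[i]*st[i] for i in range(len(p0))]),xatol=1e-5,fatol=.01,maxiter=200))
    return r.x,r.fun
E
cat > fit0.py <<'E'
from h import *
import pickle
s=pickle.load(open("side0.pkl","rb"));t=pickle.load(open("top0.pkl","rb"))
def wood(p,c,rad):
    hsv=cv2.cvtColor(p["frame"],cv2.COLOR_RGB2HSV); m=((hsv[...,0]<14)&(hsv[...,1]>130)).astype(float)
    k=np.zeros_like(m); cv2.rectangle(k,(c[0]-rad,c[1]-rad),(c[0]+rad,c[1]+rad),1,-1); return m*k
ms=wood(s,(195,182),24);mt=wood(t,(247,317),14); print(ms.sum(),mt.sum())
cv2.imwrite("pics/m.png",np.hstack([cv2.resize(ms[150:240,160:260],None,fx=4,fy=4),cv2.resize(mt[290:350,205:305],None,fx=4,fy=6)])*255)
for v,n in(([(s,ms),(t,mt)],"both"),([(t,mt)],"top"),([(s,ms)],"side")):
    for y0 in (0.2,0.6,1.0,-.3):
        print(n,fit(v,lambda p:box(p[0],p[1],p[2],.024,.167,.237),[.476,.123,y0],[.01,.01,.2]))
# camera bias corrected disc/lid: hand-read
print("disc top cam",onz(t,(253.7,318.7),.126),"lid",onz(t,(254,319.4),.122))
E
python3 fit0.py
```

```text
396.0 60.0
both (array([ 0.47816613,  0.1305496 , -0.04878048]), np.float64(590.278431372549))
both (array([0.47933333, 0.13077778, 0.75555556]), np.float64(749.9960784313726))
both (array([0.4775296 , 0.12998264, 1.52618281]), np.float64(592.1725490196078))
both (array([ 0.47790955,  0.13027814, -0.06219646]), np.float64(590.7921568627451))
top (array([ 0.47792081,  0.13043121, -0.40610692]), np.float64(257.94117647058823))
top (array([0.47822528, 0.12884863, 1.05315869]), np.float64(257.7647058823529))
top (array([0.47888933, 0.13119194, 1.04783799]), np.float64(258.75686274509803))
top (array([ 0.47875294,  0.12920328, -0.40299539]), np.float64(257.0078431372549))
side (array([ 0.47756168,  0.13416418, -0.04001924]), np.float64(302.58039215686273))
side (array([ 0.47739918,  0.13419558, -0.01887622]), np.float64(302.9647058823529))
side (array([0.47730506, 0.133638  , 1.54729116]), np.float64(302.3254901960784))
side (array([ 0.4772716 ,  0.1336598 , -0.02401864]), np.float64(302.3254901960784))
disc top cam [0.4778022 0.1281402 0.126    ] lid [0.47681875 0.12801873 0.122     ][ WARN:0@1.095] global loadsave.cpp:1063 imwrite_ Unsupported depth image for selected encoder is fallbacked to CV_8U.
```

View pics/m.png

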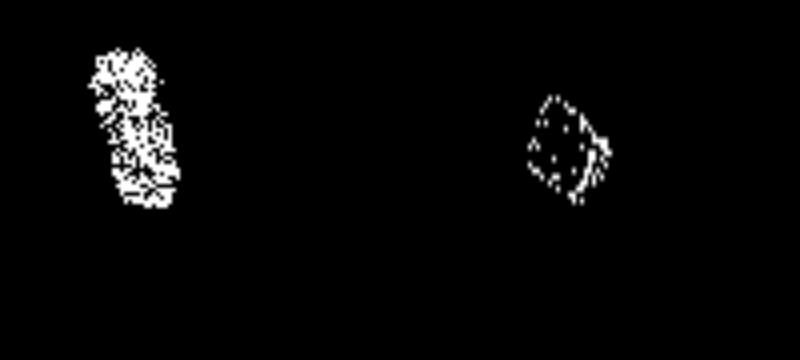

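```bash
cat > /tmp/p.py <<'E'
s=open("fit0.py").read()
a=s.index("def wood");b=s.index("ms=wood")
s=s[:a]+'''def wood(p,c,rad):
    f=cv2.bilateralFilter(p["frame"],5,40,2).astype(float)
    m=(f[...,0]>1.75*f[...,2]+5)&(f[...,1]<0.68*f[...,0])
    k=np.zeros(m.shape); cv2.rectangle(k,(c[0]-rad,c[1]-rad),(c[0]+rad,c[1]+rad),1,-1); return m*k
'''+s[b:]
s=s.replace('    for y0 in','    for y0 in')
open("fit0.py","w").write(s)
E
python3 /tmp/p.py; python3 fit0.py 2>/dev/null
```

```text
648.0 211.0
both (array([0.47738971, 0.13152091, 0.06349583]), np.float64(235.0862745098039))
both (array([0.47750353, 0.12947106, 1.4070514 ]), np.float64(215.2980392156863))
both (array([0.47765291, 0.13033404, 1.42656372]), np.float64(213.75686274509803))
both (array([ 0.47756969,  0.13105366, -0.14859078]), np.float64(214.30980392156863))
top (array([ 0.47567156,  0.12915526, -0.41399182]), np.float64(107.06666666666666))
top (array([0.48074625, 0.12982249, 0.92034718]), np.float64(115.74901960784314))
top (array([0.47836116, 0.12944188, 0.99876793]), np.float64(106.12549019607843))
top (array([ 0.4783722 ,  0.12798005, -0.40276737]), np.float64(105.89019607843136))
side (array([0.47727983, 0.13213494, 0.08696759]), np.float64(93.16078431372547))
side (array([0.47738116, 0.13125598, 0.11266908]), np.float64(97.79607843137254))
side (array([0.47775067, 0.13349272, 1.42791564]), np.float64(86.43529411764705))
side (array([ 0.47782985,  0.13449765, -0.13490531]), np.float64(85.16078431372549))
disc top cam [0.4778022 0.1281402 0.126    ] lid [0.47681875 0.12801873 0.122     ]
```

View pics/m.png

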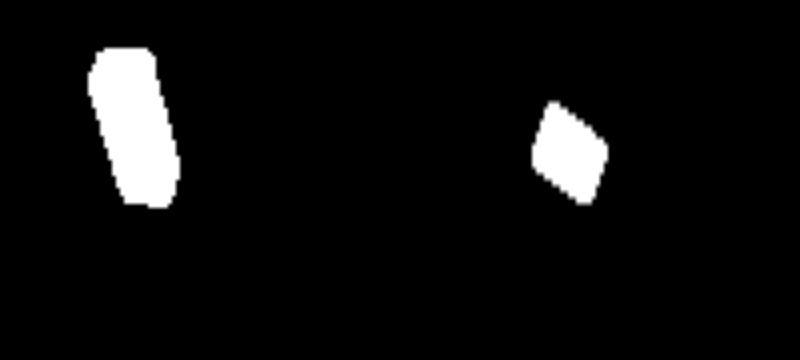

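```bash
python3 - <<'E'
from h import *
import pickle
s=pickle.load(open("side0.pkl","rb"));t=pickle.load(open("top0.pkl","rb"))
C=[(298,240),(395,290),(345,392),(250,330)]
P=np.array([onz(t,((u+.5)/8-.5+205,(v+.5)/8-.5+275),.237)[:2] for u,v in C]);print(P.mean(0))
for i in range(4):
    d=P[(i+1)%4]-P[i];print(np.linalg.norm(d),np.degrees(np.arctan2(d[1],d[0]))%90)
C=[(150,70),(232,78),(218,128),(132,122)]
P=np.array([onz(s,((u+.5)/6-.5+160,(v+.5)/6-.5+150),.237)[:2] for u,v in C]);print(P.mean(0))
for i in range(4):
    d=P[(i+1)%4]-P[i];print(np.linalg.norm(d),np.degrees(np.arctan2(d[1],d[0]))%90)
# jar
st=ctrl.get_state();M=R.from_quat(st["tool_rot"]).as_matrix();print(M.round(3),st["position"])
a=cv2.resize(t["frame"][295:360,375:450,::-1],None,fx=8,fy=8,interpolation=cv2.INTER_CUBIC)
b=cv2.resize(s["frame"][335:425,205:290,::-1],None,fx=6,fy=6,interpolation=cv2.INTER_CUBIC)
for cam,im,f,o in((t,a,8,(375,295)),(s,b,6,(205,335))):
  for x,y,col in((.470,-.156,(0,0,255)),(.475,-.150,(0,255,0)),(.4725,-.153,(255,0,0))):
    q=np.array([proj(cam,p) for p in cyl(x,y,.039,.092,.092)]);q=((q-o+.5)*f-.5).astype(int)
    cv2.polylines(im,[q.reshape(-1,1,2)],True,col,1)
im=np.zeros((540,1110,3),np.uint8);im[:520,:600]=a;im[:540,600:]=b
cv2.imwrite("pics/jar.png",cv2.resize(im,(800,389)))
E
```

```text
[0.47860778 0.12952704]
0.02186406045390158 64.36909679708914
0.02213682522085391 66.13150686701923
0.022648126147702962 58.78783938228661
0.019923657472063188 64.3809485186608
[0.47857502 0.12975197]
0.022776549185857715 59.61156408660176
0.020732114981101116 68.75364350912014
0.023077181676445367 62.11334965662135
0.021686745607341382 67.60392452546795
[[-0.958  0.286  0.   ]
 [ 0.286  0.958  0.   ]
 [-0.     0.    -1.   ]] [0.18575702 0.62289762 0.23136707]
```

View pics/jar.png

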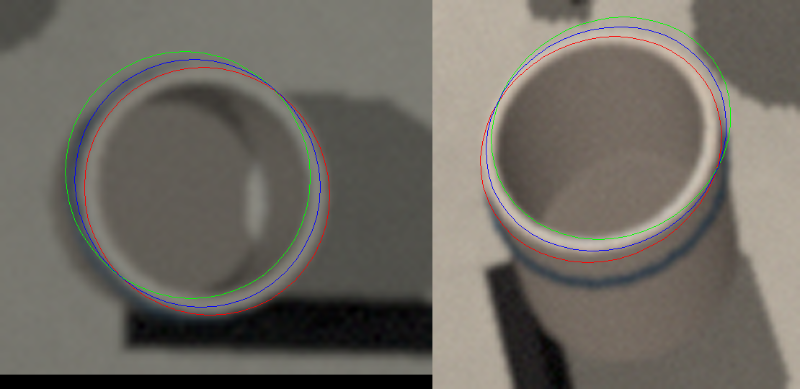

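Both cameras agree: the grip is at (0.4785, 0.1297) with its faces at about 64° mod 90, and the jar is at about (0.471, -0.154). I'll raise the tool first, then travel over.

{"fn": "play_rows", "kwargs": {
  "plan": [
    {"dz": -3,"fingers": 8.5},
    {"dz": -3},
    {"dz": -3,"dx": -2,"dy": -2},
    {"dx": -4,"dy": -3.7},
    {"dx": -4,"dy": -3.7},
    {"dx": -4,"dy": -3.7},
    {"dx": -4,"dy": -3.7},
    {"dx": -4,"dy": -3.7},
    {"dx": -4,"dy": -3.7},
    {"dx": -4,"dy": -3.7},
    {"dx": -4,"dy": -3.7},
    {"dx": -4,"dy": -3.7}
  ]
}}

```text
schema error: expected keys ax, ay, az, dx, dy, dz, fingers
```

{"fn": "play_rows", "kwargs": {
  "plan": [
    {"dx": -4.1,"dy": -3.5},
    {"az": 9.4},
    {}
  ]
}}

```text
schema error: expected keys ax, ay, az, dx, dy, dz, fingers
```

```bash
cat > go.py <<'E'
from h import *
import sys
x,y,z,yaw=map(float,sys.argv[1:5])
st=ctrl.get_state();M=R.from_quat(st["tool_rot"]).as_matrix()
print(st["clock"],st["position"].round(4),"j7",np.degrees(st["joints"][6]).round(1),"F",st["force"].round(1),st["torque"].round(2),"g",round(st["gripper_width"],3),"yaw y",np.degrees(np.arctan2(M[1,1],M[0,1])).round(1),"tilt",M[:,2].round(4), "hold",ctrl.hold_point_z)
print("shift cm",(M.T@(np.array([x,y,z])-st["position"])*100).round(2))
E
python3 go.py .4785 .1297 .183 64
```

```text
0.7 [0.1858 0.6229 0.2314] j7 -3.3 F [ 0.7 -0.4 -0.2] [-0.05 -0.03 -0.02] g 0.998 yaw y 73.4 tilt [ 1.e-04  1.e-04 -1.e+00] hold -0.0187
shift cm [-42.14 -38.9    4.84]
```

All keys are needed in every row.

{"fn": "play_rows", "kwargs": {
  "plan": [
    {"ax": 0,"ay": 0,"az": 0,"dx": 0,"dy": 0,"dz": -3,"fingers": 8.5},
    {"ax": 0,"ay": 0,"az": 0,"dx": 0,"dy": 0,"dz": -3,"fingers": 8.5},
    {"ax": 0,"ay": 0,"az": 0,"dx": -2,"dy": -2,"dz": -3,"fingers": 8.5},
    {"ax": 0,"ay": 0,"az": 0,"dx": -4,"dy": -3.7,"dz": 0,"fingers": 8.5},
    {"ax": 0,"ay": 0,"az": 0,"dx": -4,"dy": -3.7,"dz": 0,"fingers": 8.5},
    {"ax": 0,"ay": 0,"az": 0,"dx": -4,"dy": -3.7,"dz": 0,"fingers": 8.5},
    {"ax": 0,"ay": 0,"az": 0,"dx": -4,"dy": -3.7,"dz": 0,"fingers": 8.5},
    {"ax": 0,"ay": 0,"az": 0,"dx": -4,"dy": -3.7,"dz": 0,"fingers": 8.5},
    {"ax": 0,"ay": 0,"az": 0,"dx": -4,"dy": -3.7,"dz": 0,"fingers": 8.5},
    {"ax": 0,"ay": 0,"az": 0,"dx": -4,"dy": -3.7,"dz": 0,"fingers": 8.5},
    {"ax": 0,"ay": 0,"az": 0,"dx": -4,"dy": -3.7,"dz": 0,"fingers": 8.5},
    {"ax": 0,"ay": 0,"az": 0,"dx": -4,"dy": -3.7,"dz": 0,"fingers": 8.5}
  ]
}}

```text
clock: 2.2
position: [0.4498, 0.1744, 0.3217]
tool_rot: [0.144, 0.99, 0.001, 0.0]
force: [1.0, -0.2, 0.0]
gripper_width: 0.996
```

{"fn": "play_rows", "kwargs": {
  "plan": [
    {"ax": 0,"ay": 0,"az": 0,"dx": -4,"dy": -3.5,"dz": 0,"fingers": 8.5},
    {"ax": 0,"ay": 0,"az": 9.4,"dx": 0,"dy": 0,"dz": 0,"fingers": 8.5},
    {"ax": 0,"ay": 0,"az": 0,"dx": 0,"dy": 0,"dz": 0,"fingers": 8.5}
  ]
}}

```text
clock: 2.58
position: [0.4775, 0.1307, 0.3215]
tool_rot: [0.225, 0.974, 0.0, 0.0]
force: [-0.2, 0.2, 0.3]
gripper_width: 0.996
```

```bash
python3 go.py .4785 .1297 .183 64
```

```text
2.575 [0.4775 0.1307 0.3215] j7 44.6 F [-0.2  0.2  0.3] [-0.   -0.03 -0.  ] g 0.996 yaw y 64.0 tilt [ 1.e-04  6.e-04 -1.e+00] hold -0.0187
shift cm [-0.14 -0.06 13.85]
```

{"fn": "play_rows", "kwargs": {
  "plan": [
    {"ax": 0,"ay": 0,"az": 0,"dx": -0.14,"dy": -0.06,"dz": 4,"fingers": 8.5},
    {"ax": 0,"ay": 0,"az": 0,"dx": 0,"dy": 0,"dz": 3,"fingers": 8.5},
    {"ax": 0,"ay": 0,"az": 0,"dx": 0,"dy": 0,"dz": 3,"fingers": 8.5},
    {"ax": 0,"ay": 0,"az": 0,"dx": 0,"dy": 0,"dz": 2.4,"fingers": 8.5},
    {"ax": 0,"ay": 0,"az": 0,"dx": 0,"dy": 0,"dz": 1.4,"fingers": 8.5},
    {"ax": 0,"ay": 0,"az": 0,"dx": 0,"dy": 0,"dz": 0,"fingers": 8.5}
  ]
}}

```text
clock: 3.32
position: [0.4777, 0.1303, 0.1827]
tool_rot: [0.224, 0.975, -0.0, -0.001]
force: [-1.1, -0.0, 0.1]
gripper_width: 0.994
```

```bash
python3 go.py .4785 .1297 .183 64; python3 - <<'E'
from h import *
s=ctrl.snapshot("side");f=s["frame"][110:310,110:330,::-1];cv2.imwrite("pics/g1.png",cv2.resize(f,None,fx=3,fy=3,interpolation=cv2.INTER_CUBIC)[:600])
E
```

```text
3.325 [0.4777 0.1303 0.1827] j7 46.3 F [-1.1 -0.   0.1] [ 0.03 -0.02 -0.07] g 0.994 yaw y 64.1 tilt [-1.4e-03 -6.0e-04 -1.0e+00] hold -0.0187
shift cm [-0.1  -0.02 -0.03]
```

View pics/g1.png

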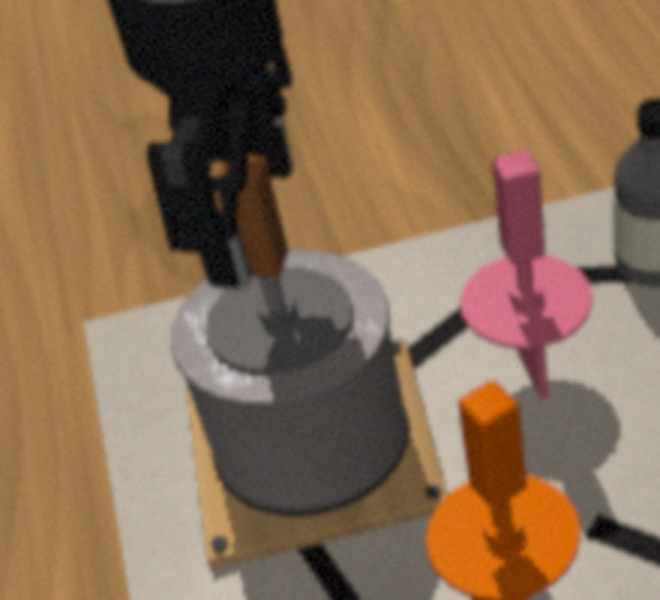

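The fingers straddle the grip and the other two paddles are well clear. I'll close.

{"fn": "play_rows", "kwargs": {
  "grip_force": 60,
  "plan": [
    {"ax": 0,"ay": 0,"az": 0,"dx": -0.05,"dy": 0,"dz": 0,"fingers": 4},
    {"ax": 0,"ay": 0,"az": 0,"dx": 0,"dy": 0,"dz": 0,"fingers": 2},
    {"ax": 0,"ay": 0,"az": 0,"dx": 0,"dy": 0,"dz": 0,"fingers": 1},
    {"ax": 0,"ay": 0,"az": 0,"dx": 0,"dy": 0,"dz": 0,"fingers": 1},
    {"ax": 0,"ay": 0,"az": 0,"dx": 0,"dy": 0,"dz": 0,"fingers": 1},
    {"ax": 0,"ay": 0,"az": 0,"dx": 0,"dy": 0,"dz": 0,"fingers": 1},
    {"ax": 0,"ay": 0,"az": 0,"dx": 0,"dy": 0,"dz": 0,"fingers": 1}
  ]
}}

```text
clock: 4.25
position: [0.4791, 0.1299, 0.1837]
tool_rot: [0.225, 0.974, 0.0, 0.0]
force: [-0.5, 1.8, 3.3]
gripper_width: 0.268
```

```bash
python3 go.py .4785 .1297 .183 64
```

```text
4.25 [0.4791 0.1299 0.1837] j7 46.3 F [-0.5  1.8  3.3] [-0.07  0.05  0.01] g 0.268 yaw y 64.0 tilt [ 7.e-04  4.e-04 -1.e+00] hold -0.0187
shift cm [ 0.05 -0.04  0.07]
```

{"fn": "play_rows", "kwargs": {
  "plan": [
    {"ax": 0,"ay": 0,"az": 0,"dx": 0,"dy": 0,"dz": -0.4,"fingers": 1},
    {"ax": 0,"ay": 0,"az": 0,"dx": 0,"dy": 0,"dz": -0.4,"fingers": 1},
    {"ax": 0,"ay": 0,"az": 0,"dx": 0,"dy": 0,"dz": -0.3,"fingers": 1},
    {"ax": 0,"ay": 0,"az": 0,"dx": 0,"dy": 0,"dz": 0,"fingers": 1}
  ]
}}

```text
clock: 4.75
position: [0.4789, 0.1297, 0.1945]
tool_rot: [0.225, 0.974, 0.0, 0.0]
force: [0.9, -0.0, -3.3]
gripper_width: 0.271
```

{"fn": "play_rows", "kwargs": {
  "plan": [
    {"ax": 0,"ay": 0,"az": 0,"dx": 0,"dy": 0,"dz": -0.2,"fingers": 1},
    {"ax": 0,"ay": 0,"az": 0,"dx": 0,"dy": 0,"dz": 0,"fingers": 1}
  ]
}}

```text
clock: 5.0
position: [0.4789, 0.1297, 0.1964]
tool_rot: [0.225, 0.974, 0.0, 0.0]
force: [0.3, 0.2, -2.9]
gripper_width: 0.271
```

{"fn": "play_rows", "kwargs": {
  "plan": [
    {"ax": 0,"ay": 0,"az": 0,"dx": 0,"dy": 0,"dz": -0.2,"fingers": 1},
    {"ax": 0,"ay": 0,"az": 0,"dx": 0,"dy": 0,"dz": 0,"fingers": 1}
  ]
}}

```text
clock: 5.25
position: [0.4785, 0.1296, 0.1977]
tool_rot: [0.225, 0.974, -0.0, -0.0]
force: [1.0, 0.1, -6.6]
gripper_width: 0.274
```

Caught at z≈0.198 (weight about 3 N). I'll pull a bit more and start turning.

{"fn": "play_rows", "kwargs": {
  "plan": [
    {"ax": 0,"ay": 0,"az": 0,"dx": 0,"dy": 0,"dz": -0.1,"fingers": 1},
    {"ax": 0,"ay": 0,"az": 0,"dx": 0,"dy": 0,"dz": 0,"fingers": 1}
  ]
}}

```text
clock: 5.5
position: [0.4784, 0.1296, 0.1978]
tool_rot: [0.225, 0.974, -0.001, -0.0]
force: [3.2, 1.0, -17.3]
gripper_width: 0.271
```

{"fn": "play_rows", "kwargs": {
  "plan": [
    {"ax": 0,"ay": 0,"az": -7,"dx": 0,"dy": 0,"dz": 0,"fingers": 1},
    {"ax": 0,"ay": 0,"az": -7,"dx": 0,"dy": 0,"dz": 0,"fingers": 1},
    {"ax": 0,"ay": 0,"az": 0,"dx": 0,"dy": 0,"dz": 0,"fingers": 1}
  ]
}}

```text
clock: 5.88
position: [0.4774, 0.1293, 0.1978]
tool_rot: [0.105, 0.994, -0.001, -0.002]
force: [0.1, 0.4, -17.4]
gripper_width: 0.272
```

```bash
python3 go.py .4785 .1297 .183 64
```

```text
5.875 [0.4774 0.1293 0.1978] j7 59.9 F [  0.1   0.4 -17.4] [ 0.1  -0.26  0.1 ] g 0.272 yaw y 77.9 tilt [-0.0036 -0.0016 -1.    ] hold -0.0187
shift cm [-0.1   0.07  1.48]
```

Negative az raises joint 7, which has less room that way, so I'll sweep the other direction (28–152° covers everything).

{"fn": "play_rows", "kwargs": {
  "plan": [
    {"ax": 0,"ay": 0,"az": 10,"dx": 0,"dy": 0,"dz": 0,"fingers": 1},
    {"ax": 0,"ay": 0,"az": 10,"dx": 0,"dy": 0,"dz": 0,"fingers": 1},
    {"ax": 0,"ay": 0,"az": 10,"dx": 0,"dy": 0,"dz": 0,"fingers": 1},
    {"ax": 0,"ay": 0,"az": 10,"dx": 0,"dy": 0,"dz": 0,"fingers": 1},
    {"ax": 0,"ay": 0,"az": 0,"dx": 0,"dy": 0,"dz": 0,"fingers": 1}
  ]
}}

```text
clock: 6.5
position: [0.4771, 0.1288, 0.1979]
tool_rot: [0.439, 0.899, -0.002, -0.002]
force: [-1.0, -1.7, -17.0]
gripper_width: 0.27
```

{"fn": "play_rows", "kwargs": {
  "plan": [
    {"ax": 0,"ay": 0,"az": 6,"dx": 0,"dy": 0,"dz": 0,"fingers": 1},
    {"ax": 0,"ay": 0,"az": 6,"dx": 0,"dy": 0,"dz": 0,"fingers": 1},
    {"ax": 0,"ay": 0,"az": 0,"dx": 0,"dy": 0,"dz": 0,"fingers": 1}
  ]
}}

```text
clock: 6.88
position: [0.4769, 0.1288, 0.1981]
tool_rot: [0.529, 0.849, -0.002, -0.001]
force: [-3.8, -1.4, -17.2]
gripper_width: 0.272
```

```bash
python3 go.py .4785 .1297 .183 64
```

```text
6.875 [0.4769 0.1288 0.1981] j7 8.1 F [ -3.8  -1.4 -17.2] [-0.69  0.93  0.07] g 0.272 yaw y 26.2 tilt [-0.0047 -0.0023 -1.    ] hold -0.0187
shift cm [0.02 0.19 1.51]
```

{"fn": "play_rows", "kwargs": {
  "plan": [
    {"ax": 0,"ay": 0,"az": 6,"dx": 0,"dy": 0,"dz": 0,"fingers": 1},
    {"ax": 0,"ay": 0,"az": 5,"dx": 0,"dy": 0,"dz": 0,"fingers": 1},
    {"ax": 0,"ay": 0,"az": 0,"dx": 0,"dy": 0,"dz": 0,"fingers": 1}
  ]
}}

```text
clock: 7.25
position: [0.4802, 0.1304, 0.2017]
tool_rot: [0.608, 0.794, 0.002, 0.001]
force: [-2.0, -0.8, -3.6]
gripper_width: 0.273
```

```bash
python3 go.py .4785 .1297 .183 64
```

```text
7.25 [0.4802 0.1304 0.2017] j7 -2.8 F [-2.  -0.8 -3.6] [-0.2   0.69 -0.06] g 0.273 yaw y 15.2 tilt [ 0.0035  0.0024 -1.    ] hold -0.0187
shift cm [-0.02 -0.19  1.87]
```

Force fell to the paddle's weight and it rose: the blade is in the slot. I'll centre a little more (+3°) and lift gently.

{"fn": "play_rows", "kwargs": {
  "plan": [
    {"ax": 0,"ay": 0,"az": 3,"dx": 0,"dy": 0,"dz": 0,"fingers": 1},
    {"ax": 0,"ay": 0,"az": 0,"dx": 0,"dy": 0,"dz": -0.2,"fingers": 1},
    {"ax": 0,"ay": 0,"az": 0,"dx": 0,"dy": 0,"dz": -0.2,"fingers": 1},
    {"ax": 0,"ay": 0,"az": 0,"dx": 0,"dy": 0,"dz": 0,"fingers": 1}
  ]
}}

```text
clock: 7.75
position: [0.4798, 0.13, 0.2045]
tool_rot: [0.629, 0.778, 0.001, 0.001]
force: [0.5, 0.2, -2.0]
gripper_width: 0.278
```

```bash
python3 go.py .4785 .1297 .183 64
```

```text
7.75 [0.4798 0.13   0.2045] j7 -6.0 F [ 0.5  0.2 -2. ] [-0.01 -0.01  0.01] g 0.278 yaw y 12.1 tilt [ 0.0027  0.0012 -1.    ] hold -0.0187
shift cm [-0.01 -0.14  2.15]
```

{"fn": "play_rows", "kwargs": {
  "plan": [
    {"ax": 0,"ay": 0,"az": 0,"dx": 0,"dy": 0,"dz": -0.4,"fingers": 1},
    {"ax": 0,"ay": 0,"az": 0,"dx": 0,"dy": 0,"dz": -0.4,"fingers": 1},
    {"ax": 0,"ay": 0,"az": 0,"dx": 0,"dy": 0,"dz": -0.4,"fingers": 1},
    {"ax": 0,"ay": 0,"az": 0,"dx": 0,"dy": 0,"dz": 0,"fingers": 1}
  ]
}}

```text
clock: 8.25
position: [0.4791, 0.1298, 0.2158]
tool_rot: [0.629, 0.777, 0.0, 0.0]
force: [-0.1, 0.9, -2.6]
gripper_width: 0.274
```

{"fn": "play_rows", "kwargs": {
  "plan": [
    {"ax": 0,"ay": 0,"az": 0,"dx": 0,"dy": 0,"dz": -0.8,"fingers": 1},
    {"ax": 0,"ay": 0,"az": 0,"dx": 0,"dy": 0,"dz": -0.8,"fingers": 1},
    {"ax": 0,"ay": 0,"az": 0,"dx": 0,"dy": 0,"dz": -0.8,"fingers": 1},
    {"ax": 0,"ay": 0,"az": 0,"dx": 0,"dy": 0,"dz": 0,"fingers": 1}
  ]
}}

```text
clock: 8.75
position: [0.4794, 0.1299, 0.2403]
tool_rot: [0.629, 0.777, 0.001, 0.0]
force: [-0.4, 0.0, -2.2]
gripper_width: 0.272
```

{"fn": "play_rows", "kwargs": {
  "plan": [
    {"ax": 0,"ay": 0,"az": 0,"dx": 0,"dy": 0,"dz": -0.8,"fingers": 1},
    {"ax": 0,"ay": 0,"az": 0,"dx": 0,"dy": 0,"dz": -0.8,"fingers": 1},
    {"ax": 0,"ay": 0,"az": 0,"dx": 0,"dy": 0,"dz": -1,"fingers": 1},
    {"ax": 0,"ay": 0,"az": 0,"dx": 0,"dy": 0,"dz": -1,"fingers": 1},
    {"ax": 0,"ay": 0,"az": 0,"dx": 0,"dy": 0,"dz": -1,"fingers": 1},
    {"ax": 0,"ay": 0,"az": 0,"dx": 0,"dy": 0,"dz": 0,"fingers": 1},
    {"ax": 0,"ay": 0,"az": 0,"dx": 0,"dy": 0,"dz": 0,"fingers": 1}
  ]
}}

```text
clock: 9.62
position: [0.4787, 0.1297, 0.2851]
tool_rot: [0.629, 0.777, -0.0, -0.0]
force: [0.2, -0.9, -2.4]
gripper_width: 0.274
```

```bash
python3 - <<'E'
from h import *
s=snap("side","l1.png")
E
python3 go.py .471 -.1545 .295 64
```

```text
9.675 [0.4786 0.1296 0.2849] j7 -7.0 F [-0.5 -0.5 -2.4] [-0.01 -0.01  0.01] g 0.274 yaw y 12.0 tilt [-7.e-04 -3.e-04 -1.e+00] hold -0.0187
shift cm [-27.64  -6.65  -1.  ]
```

View pics/l1.png

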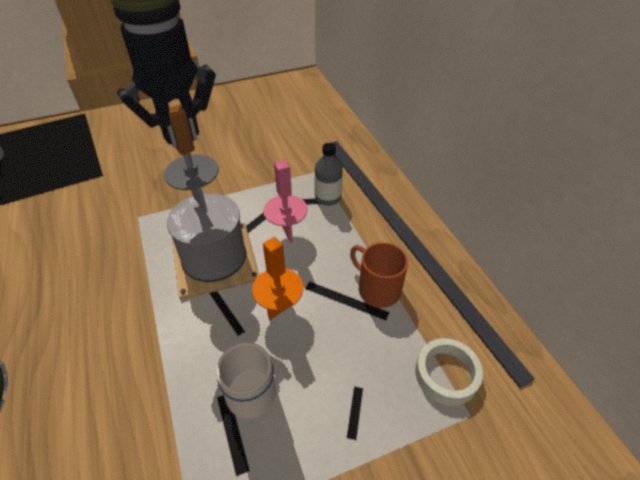

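The paddle is clear of the lid and upright, with its disc at (191,172). Carrying it over to the jar.

{"fn": "play_rows", "kwargs": {
  "plan": [
    {"ax": 0,"ay": 0,"az": 0,"dx": -1,"dy": -0.2,"dz": -1,"fingers": 1},
    {"ax": 0,"ay": 0,"az": 0,"dx": -2.2,"dy": -0.5,"dz": 0,"fingers": 1},
    {"ax": 0,"ay": 0,"az": 0,"dx": -3,"dy": -0.75,"dz": 0,"fingers": 1},
    {"ax": 0,"ay": 0,"az": 0,"dx": -3.2,"dy": -0.8,"dz": 0,"fingers": 1},
    {"ax": 0,"ay": 0,"az": 0,"dx": -3.2,"dy": -0.8,"dz": 0,"fingers": 1},
    {"ax": 0,"ay": 0,"az": 0,"dx": -3.2,"dy": -0.8,"dz": 0,"fingers": 1},
    {"ax": 0,"ay": 0,"az": 0,"dx": -3.2,"dy": -0.8,"dz": 0,"fingers": 1},
    {"ax": 0,"ay": 0,"az": 0,"dx": -3,"dy": -0.7,"dz": 0,"fingers": 1},
    {"ax": 0,"ay": 0,"az": 0,"dx": -2.8,"dy": -0.6,"dz": 0,"fingers": 1},
    {"ax": 0,"ay": 0,"az": 0,"dx": -1.8,"dy": -0.4,"dz": 0,"fingers": 1},
    {"ax": 0,"ay": 0,"az": 0,"dx": -1,"dy": -0.3,"dz": 0,"fingers": 1},
    {"ax": 0,"ay": 0,"az": 0,"dx": 0,"dy": 0,"dz": 0,"fingers": 1}
  ]
}}

```text
clock: 11.18
position: [0.4706, -0.1554, 0.2954]
tool_rot: [0.63, 0.776, 0.0, -0.0]
force: [-0.1, 0.4, -2.2]
gripper_width: 0.275
```

```bash
python3 - <<'E'
from h import *
s=snap("side","l2.png");t=snap("top","l3.png")
c=np.hstack([s["frame"][150:450,100:400],t["frame"][180:480,260:560]])[:,:,::-1];cv2.imwrite("pics/l4.png",cv2.resize(c,(800,400),interpolation=cv2.INTER_CUBIC))
E
python3 go.py .471 -.1545 .1545 64
```

```text
11.275 [ 0.4711 -0.1535  0.2953] j7 24.8 F [ 0.7  0.6 -2.7] [ 0.    0.04 -0.03] g 0.273 yaw y 12.0 tilt [-0.e+00  7.e-04 -1.e+00] hold -0.0187
shift cm [-0.11 -0.03 14.08]
```

View pics/l4.png

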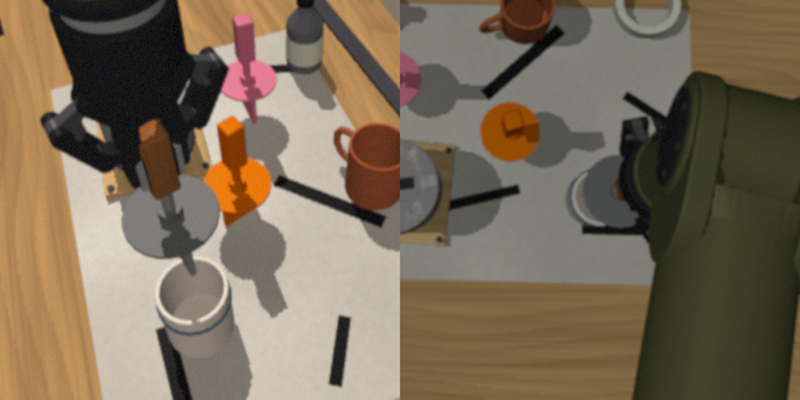

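The paddle hangs over the jar, whose mouth is at about (193,290) in the left crop. I'll lower it to just above the rim and check.

{"fn": "play_rows", "kwargs": {
  "plan": [
    {"ax": 0,"ay": 0,"az": 0,"dx": -0.1,"dy": 0,"dz": 1.5,"fingers": 1},
    {"ax": 0,"ay": 0,"az": 0,"dx": 0,"dy": 0,"dz": 2,"fingers": 1},
    {"ax": 0,"ay": 0,"az": 0,"dx": 0,"dy": 0,"dz": 1.7,"fingers": 1},
    {"ax": 0,"ay": 0,"az": 0,"dx": 0,"dy": 0,"dz": 0.8,"fingers": 1},
    {"ax": 0,"ay": 0,"az": 0,"dx": 0,"dy": 0,"dz": 0,"fingers": 1}
  ]
}}

```text
clock: 11.9
position: [0.4711, -0.1549, 0.2347]
tool_rot: [0.629, 0.777, -0.0, -0.0]
force: [0.4, 0.5, -2.4]
gripper_width: 0.274
```

```bash
python3 - <<'E'
from h import *
s=snap("side","l5.png");st=ctrl.get_state()
x,y,z=st["position"];b=z-.1837+.052
im=cv2.resize(s["frame"][270:430,180:330,::-1],None,fx=4,fy=4,interpolation=cv2.INTER_CUBIC)[:600].copy()
for P,c in((cyl(.471,-.1545,.034,.092,.092),(255,0,0)),(cyl(x,y,.043,b+.07,b+.07),(0,255,0)),(cyl(x,y,.025,b,b),(0,0,255))):
    q=np.array([proj(s,p) for p in P]);q=((q-(180,270)+.5)*4-.5).astype(int);cv2.polylines(im,[q.reshape(-1,1,2)],True,c,1)
cv2.imwrite("pics/l6.png",im)
E
python3 go.py .471 -.1545 .1545 64
```

```text
11.95 [ 0.4715 -0.155   0.2354] j7 26.1 F [ 0.7 -0.2 -1.9] [0.05 0.01 0.03] g 0.272 yaw y 12.0 tilt [ 1.e-04 -1.e-04 -1.e+00] hold -0.0187
shift cm [ 0.07 -0.04  8.09]
```

View pics/l6.png

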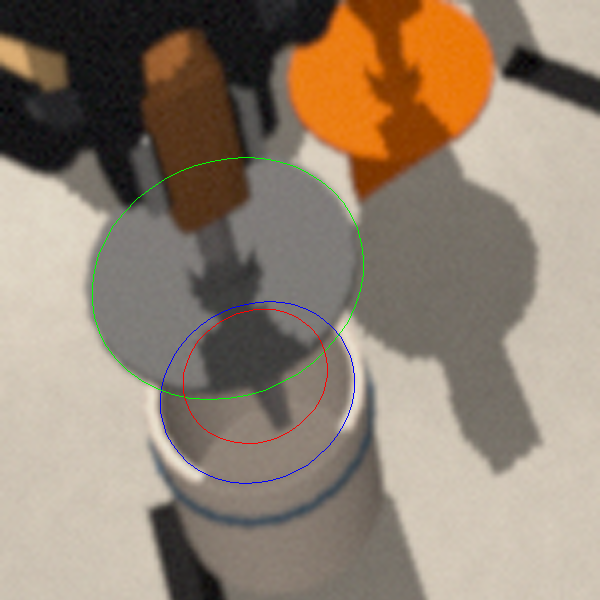

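The predicted disc and mouth outlines match the picture, so I'll lower on slowly.

{"fn": "play_rows", "kwargs": {
  "plan": [
    {"ax": 0,"ay": 0,"az": 0,"dx": 0,"dy": 0,"dz": 0.8,"fingers": 1},
    {"ax": 0,"ay": 0,"az": 0,"dx": 0,"dy": 0,"dz": 0.8,"fingers": 1},
    {"ax": 0,"ay": 0,"az": 0,"dx": 0,"dy": 0,"dz": 0.8,"fingers": 1},
    {"ax": 0,"ay": 0,"az": 0,"dx": 0,"dy": 0,"dz": 0,"fingers": 1}
  ]
}}

```text
clock: 12.45
position: [0.4708, -0.1549, 0.2105]
tool_rot: [0.629, 0.777, -0.0, -0.001]
force: [-0.1, -0.2, -3.2]
gripper_width: 0.269
```

{"fn": "play_rows", "kwargs": {
  "plan": [
    {"ax": 0,"ay": 0,"az": 0,"dx": 0,"dy": 0,"dz": 1,"fingers": 1},
    {"ax": 0,"ay": 0,"az": 0,"dx": 0,"dy": 0,"dz": 1,"fingers": 1},
    {"ax": 0,"ay": 0,"az": 0,"dx": 0,"dy": 0,"dz": 1,"fingers": 1},
    {"ax": 0,"ay": 0,"az": 0,"dx": 0,"dy": 0,"dz": 0.8,"fingers": 1},
    {"ax": 0,"ay": 0,"az": 0,"dx": 0,"dy": 0,"dz": 0.5,"fingers": 1},
    {"ax": 0,"ay": 0,"az": 0,"dx": 0,"dy": 0,"dz": 0.5,"fingers": 1},
    {"ax": 0,"ay": 0,"az": 0,"dx": 0,"dy": 0,"dz": 0,"fingers": 1},
    {"ax": 0,"ay": 0,"az": 0,"dx": 0,"dy": 0,"dz": 0,"fingers": 1}
  ]
}}

```text
clock: 13.45
position: [0.4716, -0.1551, 0.1636]
tool_rot: [0.629, 0.777, 0.0, 0.0]
force: [-0.3, -0.4, -2.4]
gripper_width: 0.277
```

```bash
python3 go.py .471 -.1545 .1537 64
```

```text
13.45 [ 0.4716 -0.1551  0.1636] j7 28.8 F [-0.3 -0.4 -2.4] [-0.03 -0.07  0.01] g 0.277 yaw y 12.0 tilt [ 6.e-04  0.e+00 -1.e+00] hold -0.0187
shift cm [ 0.07 -0.04  0.99]
```

{"fn": "play_rows", "kwargs": {
  "plan": [
    {"ax": 0,"ay": 0,"az": 0,"dx": 0,"dy": 0,"dz": 0.3,"fingers": 1},
    {"ax": 0,"ay": 0,"az": 0,"dx": 0,"dy": 0,"dz": 0.3,"fingers": 1},
    {"ax": 0,"ay": 0,"az": 0,"dx": 0,"dy": 0,"dz": 0.1,"fingers": 1},
    {"ax": 0,"ay": 0,"az": 0,"dx": 0,"dy": 0,"dz": 0,"fingers": 1}
  ]
}}

```text
clock: 13.95
position: [0.4713, -0.1551, 0.1562]
tool_rot: [0.629, 0.777, -0.0, -0.0]
force: [0.7, -0.4, -2.5]
gripper_width: 0.274
```

{"fn": "play_rows", "kwargs": {
  "plan": [
    {"ax": 0,"ay": 0,"az": 0,"dx": 0,"dy": 0,"dz": 0.1,"fingers": 1},
    {"ax": 0,"ay": 0,"az": 0,"dx": 0,"dy": 0,"dz": 0.1,"fingers": 1},
    {"ax": 0,"ay": 0,"az": 0,"dx": 0,"dy": 0,"dz": 0,"fingers": 1}
  ]
}}

```text
clock: 14.32
position: [0.4713, -0.1551, 0.1542]
tool_rot: [0.629, 0.777, -0.0, -0.0]
force: [0.6, 0.1, -1.9]
gripper_width: 0.275
```

```bash
python3 go.py .471 -.1545 .1537 64
```

```text
14.325 [ 0.4713 -0.1551  0.1542] j7 29.2 F [ 0.6  0.1 -1.9] [-0.02 -0.03  0.01] g 0.275 yaw y 12.0 tilt [-1.e-04  1.e-04 -1.e+00] hold -0.0187
shift cm [ 0.06 -0.02  0.05]
```

{"fn": "play_rows", "kwargs": {
  "plan": [
    {"ax": 0,"ay": 0,"az": 0,"dx": 0,"dy": 0,"dz": 0.05,"fingers": 1},
    {"ax": 0,"ay": 0,"az": 0,"dx": 0,"dy": 0,"dz": 0.05,"fingers": 1},
    {"ax": 0,"ay": 0,"az": 0,"dx": 0,"dy": 0,"dz": 0,"fingers": 1}
  ]
}}

```text
clock: 14.7
position: [0.4715, -0.1551, 0.1537]
tool_rot: [0.629, 0.777, 0.0, 0.0]
force: [-1.1, 0.4, 2.1]
gripper_width: 0.274
```

```bash
python3 go.py .471 -.1545 .1537 64
```

```text
14.7 [ 0.4715 -0.1551  0.1537] j7 29.3 F [-1.1  0.4  2.1] [0.06 0.48 0.  ] g 0.274 yaw y 12.0 tilt [ 3.e-04  2.e-04 -1.e+00] hold -0.0187
shift cm [ 0.07 -0.04  0.  ]
```

The weight has come off (force +2.1 N): the disc is on the rim. Quick look before letting go.

```bash
python3 - <<'E'
from h import *
s=ctrl.snapshot("side");cv2.imwrite("pics/r1.png",cv2.resize(s["frame"][250:440,150:350,::-1],None,fx=3,fy=3,interpolation=cv2.INTER_CUBIC))
E
```

```text
(no output)
```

View pics/r1.png

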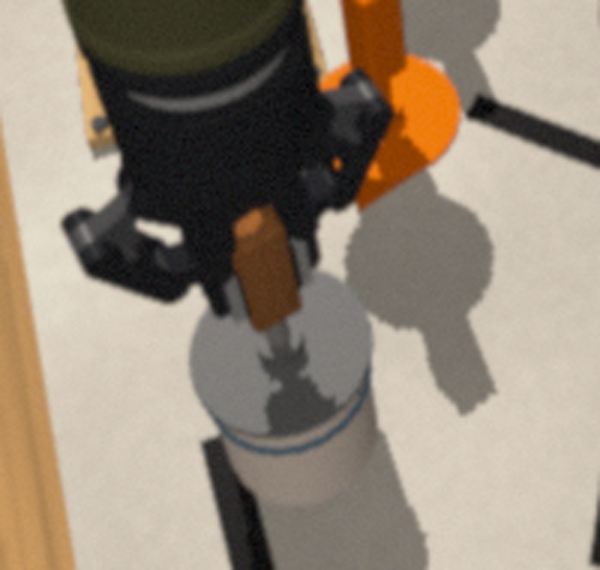

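The disc sits on the jar rim, around (282,355) in the crop. Releasing, then going straight up.

{"fn": "play_rows", "kwargs": {
  "plan": [
    {"ax": 0,"ay": 0,"az": 0,"dx": 0,"dy": 0,"dz": 0,"fingers": 3},
    {"ax": 0,"ay": 0,"az": 0,"dx": 0,"dy": 0,"dz": 0,"fingers": 4},
    {"ax": 0,"ay": 0,"az": 0,"dx": 0,"dy": 0,"dz": 0,"fingers": 5},
    {"ax": 0,"ay": 0,"az": 0,"dx": 0,"dy": 0,"dz": 0,"fingers": 6},
    {"ax": 0,"ay": 0,"az": 0,"dx": 0,"dy": 0,"dz": 0,"fingers": 6},
    {"ax": 0,"ay": 0,"az": 0,"dx": 0,"dy": 0,"dz": 0,"fingers": 6}
  ]
}}

```text
clock: 15.5
position: [0.4714, -0.1551, 0.1533]
tool_rot: [0.629, 0.777, 0.0, 0.0]
force: [-0.4, -0.1, 0.7]
gripper_width: 0.704
```

{"fn": "play_rows", "kwargs": {
  "plan": [
    {"ax": 0,"ay": 0,"az": 0,"dx": 0,"dy": 0,"dz": -0.5,"fingers": 6},
    {"ax": 0,"ay": 0,"az": 0,"dx": 0,"dy": 0,"dz": -1.5,"fingers": 6},
    {"ax": 0,"ay": 0,"az": 0,"dx": 0,"dy": 0,"dz": -2,"fingers": 6},
    {"ax": 0,"ay": 0,"az": 0,"dx": 0,"dy": 0,"dz": -3,"fingers": 6},
    {"ax": 0,"ay": 0,"az": 0,"dx": 0,"dy": 0,"dz": -3,"fingers": 6},
    {"ax": 0,"ay": 0,"az": 0,"dx": 0,"dy": 0,"dz": -3,"fingers": 6},
    {"ax": 0,"ay": 0,"az": 0,"dx": 0,"dy": 0,"dz": -2,"fingers": 6},
    {"ax": 0,"ay": 0,"az": 0,"dx": 0,"dy": 0,"dz": 0,"fingers": 6},
    {"ax": 0,"ay": 0,"az": 0,"dx": 0,"dy": 0,"dz": 0,"fingers": 6}
  ]
}}

```text
clock: 16.62
position: [0.471, -0.155, 0.3029]
tool_rot: [0.629, 0.777, -0.0, -0.0]
force: [-0.6, 0.7, -0.0]
gripper_width: 0.701
```

```bash
python3 - <<'E'
from h import *
s=ctrl.snapshot("side")
im=cv2.resize(s["frame"][250:440,150:350,::-1],None,fx=3,fy=3,interpolation=cv2.INTER_CUBIC)
for P,c in((cyl(.4713,-.1551,.043,.092,.092),(0,255,0)),(box(.4713,-.1551,np.radians(12),.024,.207,.207),(0,0,255))):
    q=np.array([proj(s,p) for p in P]);q=((q-(150,250)+.5)*3-.5).astype(np.float32);cv2.polylines(im,[cv2.convexHull(q).astype(int)],True,c,1)
cv2.imwrite("pics/r2.png",im)
E
python3 go.py .471 -.1545 .1537 64
```

```text
16.675 [ 0.4708 -0.155   0.3025] j7 24.8 F [-0.5 -0.4 -0. ] [-0.03  0.04 -0.03] g 0.698 yaw y 12.0 tilt [-1.2e-03  3.0e-04 -1.0e+00] hold -0.0187
shift cm [ 0.04  0.04 14.88]
```

View pics/r2.png

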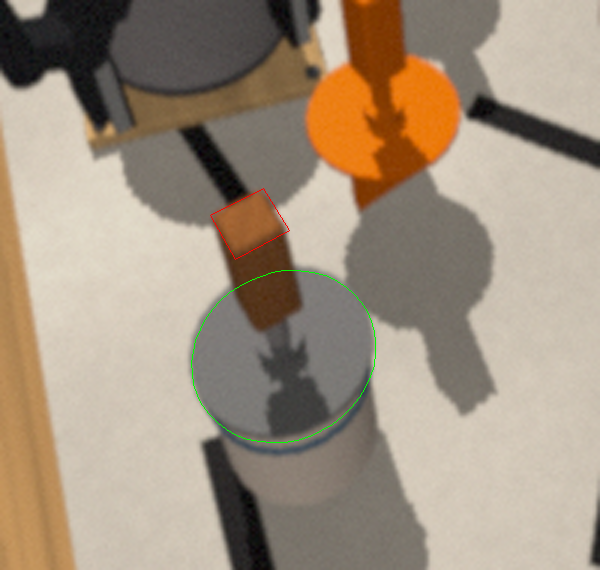

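The paddle stands upright with its disc flat on the rim. The predicted outlines match the picture, and the gripper is free and clear. Handing in.

```bash
python3 -c "
from plant import ctrl
print(ctrl.finish_job())"
```

```text
the job is handed in; nothing more can be done
None
```

The paddle is out of the tin and hanging in the white rinse jar with its disc on the rim. It has been released, and I handed the job in at about 16.7 s. `finish_job()` gives no verdict, so the result rests on my own checks.

- **Freeing it:** I gripped the wooden handle and raised it until the shoulders caught, about 14 mm up. I then turned it under a steady reading of about 17 N, including its own weight. About 49° from the start the force fell back to the paddle's weight, and it drew out freely. The highest force I read was 17 N, against the 120 N limit; I only got readings at the end of each move.
- **Placing it:** I lowered it into the jar until the weight came off (force went to +2.1 N), opened the fingers and backed straight up.
- **Last checks:** In the side camera picture, the disc and grip top match the outlines predicted for an upright paddle on the rim, to within a few millimetres. The arm was clear, with about 0 N on it.
- **Weaker checks:**
    - The first automatic fit of the grip's yaw was poor, so I read the corners by hand. Both cameras then agreed on the grip.
    - My first jar readings from the two cameras differed by about 6 mm. I used a compromise, and the later picture confirmed it.
    - I did not measure the bystanders again at the end. The arm's path stayed well away from them.

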